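# Pile the loaf-tin lids and hold the clamp lever at its third notch

## Task

Lay the two loose loaf-tin lids, in either order and without dropping them, squarely on top of the lid in the clamp's bed so that the three make one aligned pile. Then let go of the lids, press the clamp's spring lever down past its first two notches to the third, not on to the stop, and keep it pressed there with the fingers: finish while holding it. Do not shift the other things on the table.

Things in the scene. Friction and masses are not known exactly. Their poses are not given: they have to be found in the camera images.
- lid_left: one of three alike flat rigid steel lids of small loaf tins, 140 (its x) x 60 (its y) x 12 thick (z) (sizes in mm throughout), about 0.16 kg; lies on the table to the left of the clamp. Origin: centre of its underside. Pick it by its 60 mm width.
- lid_right: the like lid (140 x 60 x 12) that lies on the table to the right of the clamp. Origin: centre of its underside.
- lid_bed: the like lid (140 x 60 x 12) that already lies loose in the clamp's bed, its length along the bed, a few mm off the middle between jaw and stop. Origin: centre of its underside.
- clamp: grey pile clamp fixed to the table; same axes as point bed, origin 10 below it. At the bed's far end (x = +70.5) an upright fixed stop, at the near end a sliding jaw, both 68 tall above the table. On the right a spring lever with, beside it, an upright disc (radius 52 about the hinge) bearing three black studs, at the lever's angles at its three notches, the third the largest.
- bed (a point): centre of the clamp's bed, on its top face, 10 above the table. x along the lids' length, from jaw to stop; y left; z up. Lever at rest: jaw face at x = -83 (room 153.5 for the 140 lids, middle x = -6). Pressing the lever to the third notch brings it to x = -72, pushing the lids to the stop. The long sides are open: nothing aligns lids sideways. The bed plate is 90 wide.
- lever_pad (a point): point on the top face of the black flat paddle (70 long, 36 wide) ending the spring lever, 112 from its hinge, mid-paddle; moves with the lever. Hinge: level, along the bed's y, 100 above the table, at bed x = +50, y = -115; the lever points from it to bed -x. At rest it rises 0.489 rad above level, at the third notch it dips 0.246 below. The top face lies 5 above the hinge line.
- lever (a joint): turn of the spring lever, rad, growing as it is pressed down: 0 at rest (up), notches at 0.245, 0.490 and 0.735 (third), hard stop at 0.98. The notches are only felt: the push at the paddle swells and eases at each (2 to 9 N in all, about 7 N at the third notch), and the lever always springs back up when let go. Press the paddle straight down with the fingertips.
- loaf_tin: bystander: an open dark loaf tin 100 x 200 x 75 tall, far left (origin: centre of its underside)
- scraper: bystander: a dough scraper, steel blade with a round wooden handle 130 long, far left of the middle (origin: centre of its underside)
- cutter: bystander: a steel ring cutter, 72 across, 45 tall, far right (origin: centre of its underside)
- brush: bystander: a wooden pastry brush 220 long, left of the left lid (origin: centre of its underside)
- jar: bystander: a closed glass jar, 80 across, 120 tall, far right (origin: centre of its underside)
- weight: bystander: a brass scale weight, 48 across, 54 tall, near right (origin: centre of its underside)
Mind the look-alikes: they are no part of the job. What is shaped like the lid_right but red is not meant.

How it is judged:
On the way, in this order (a step that is already met when the one before it is completed fails the run):
1. both lids lie on the lid in the bed as one pile, let go, with the lever still up (((z of lid_left in the frame of lid_bed between 0.008 and 0.016 m and z of lid_right in the frame of lid_bed between 0.02 and 0.028 m) or (z of lid_right in the frame of lid_bed between 0.008 and 0.016 m and z of lid_left in the frame of lid_bed between 0.02 and 0.028 m)) and z of lid_bed in the frame of bed between -0.004 and 0.004 m and y of lid_bed in the frame of bed between -0.012 and 0.012 m and x of lid_bed in the frame of bed between -0.014 and 0.006 m and x of lid_left in the frame of lid_bed between -0.014 and 0.014 m and y of lid_left in the frame of lid_bed between -0.008 and 0.008 m and angle between the x axis of each of lid_left, lid_right and the x axis of lid_bed, either way round below 0.09 rad and x of lid_right in the frame of lid_bed between -0.014 and 0.014 m and y of lid_right in the frame of lid_bed between -0.008 and 0.008 m and contact force between the fingers and lid_left below 0.1 N and contact force between the fingers and lid_right below 0.1 N and contact force between the fingers and lid_bed below 0.1 N and linear speed of each of lid_left, lid_right below 0.01 m/s and value of joint lever below 0.08 rad), for 0.2 s.
2. the fingers hold the lever at its third notch (value of joint lever between 0.645 and 0.825 rad and contact force between the fingers and lever above 2 N), for 0.3 s.
At the end, for the whole second after the job is handed in: The fingers press the lever (over 2 N), still, at 0.735 +- 0.09 rad. The lids lie flat in one pile in the bed, the upper two within 6 mm lengthways, 8 mm sideways and 0.09 rad of the lowest, it within 12 mm of the bed middle sideways; the fingers touch no lid (all of step 2 and velocity of joint lever between -0.1 and 0.1 rad/s and ((z of lid_left in the frame of lid_bed between 0.008 and 0.016 m and z of lid_right in the frame of lid_bed between 0.02 and 0.028 m) or (z of lid_right in the frame of lid_bed between 0.008 and 0.016 m and z of lid_left in the frame of lid_bed between 0.02 and 0.028 m)) and z of lid_bed in the frame of bed between -0.004 and 0.004 m and y of lid_bed in the frame of bed between -0.012 and 0.012 m and x of lid_bed in the frame of bed between -0.014 and 0.006 m and x of lid_left in the frame of lid_bed between -0.006 and 0.006 m and y of lid_left in the frame of lid_bed between -0.008 and 0.008 m and angle between the x axis of each of lid_left, lid_right and the x axis of lid_bed, either way round below 0.09 rad and x of lid_right in the frame of lid_bed between -0.006 and 0.006 m and y of lid_right in the frame of lid_bed between -0.008 and 0.008 m and contact force between the fingers and lid_left below 0.1 N and contact force between the fingers and lid_right below 0.1 N and contact force between the fingers and lid_bed below 0.1 N and linear speed of each of lid_left, lid_right below 0.01 m/s); the arm keeps its last pose, push and grip.
It fails at once if a lid is dropped (falls faster than 0.7 m/s while not in the fingers, a fall of about 25 mm) ((linear speed of lid_left above 0.7 m/s and contact force between the fingers and lid_left below 0.01 N) or (linear speed of lid_right above 0.7 m/s and contact force between the fingers and lid_right below 0.01 N)).
It fails at once if another thing on the table is shifted by more than 30 mm (distance of any of loaf_tin, scraper, cutter, brush, jar, weight from where it was at the start of the episode above 0.03 m).
It also fails if it takes over 62 s, if anything falls off the work surface, if the arm or the gripper's body presses on something with over 40 N, if the wrist force passes 120 N, or if a joint passes its speed limit or range.

## Robot

A 6-joint arm with a two-finger parallel gripper is mounted at the origin on the work surface. World frame = base frame: x ahead of the robot, y to its left, z up, the work surface at z = 0. Lengths are in m, angles in rad, forces in N, time in s.
With the tool pointing down it reaches from about 0.375 to 0.975 m from the base axis. Payload 3.8 kg.
Tool frame: the origin (TCP) lies at the very end of the fingers, on their centre line; the grasp point (between the pads) lies 19 mm behind it; y points along the fingers, x is the direction in which the jaws open and shut, and the axes are right-handed (so a half turn about y gives the same grasp; the last joint's range is limited). The gripper opens to 85 mm and grips with 20 to 120 N. Pads are 22 mm wide; open, the fingers measure 114 mm over their backs; the gripper's body (76 mm by 85 mm) begins 54 mm behind the grasp point. The pads swing forward as they close: fully open they stand 13 mm farther back than shut.
Start: joints at [1.084, 0.264, 1.604, -0, 1.274, -0.037], TCP at [0.293, 0.608, 0.208] pointing down, gripper open.
Joint ranges: [-2.63, 2.63], [-0.94, 2.18], [0.31, 2.57], [-1.31, 4.45], [0, 2.66], [-2.55, 2.55]. Speed limits (rad/s): [2.57, 2.57, 3.14, 3.14, 3.14, 3.14].

## Interface

Orientations are given as a unit quaternion [x, y, z, w].
In Python, from bench import robot gives the robot as it stands. The module is installed in compiled form; this text tells all that it offers.
- The arm moves only by the tool send_rows, never from a script. Its argument "steps" is a list of rows, each a list of 4 numbers: the shift along the world's x, y, z in m, then the turn about the world's z in degrees. A call has 1 to 8 rows; each row shifts and turns the commanded pose from where the row before left it; what a row does not reach is not made up. A row lasts 1/8 s, in which the tool goes at most 62.5 mm and 10.7 degrees, less where a joint would pass 70% of its speed; a pose out of reach is approached as far as the arm can. A call with a gripper value outside its range is refused whole. "grip" is the gripper's target within -1 to 1 (shut at 1, half-way at 0, fully open at -1), set as the call begins (left out, the last holds). The fingers move at their own pace and stop on an object; "force" is the grip in N (left out, the last holds). Time passes only in rows, so rows that do not move let the fingers close. It gives the time, the measured TCP pose, the force and the opening at its end, in the units of the state.
- robot.get_obs(): the state, without advancing time (a new reading comes with each control period).
- robot.get_image(name): name is "side" or "top"; returns a dict with "image" (400x640x3 uint8, red, green, blue), "fx", "fy", "cx", "cy" (pixels), "world_from_camera" (4x4, takes a point from camera to world coordinates). Camera axes: x right, y up, looking along -z (the intrinsics and any distortion apply to the point x, -y, -z); pixel columns grow to the right and rows downward; lengths in m; the calibration is good to about 2 mm. A picture is of the moment at which its call begins. There is no depth.
- robot.finish_job(): hands the job in, once; it reports no verdict.
The state is a dict: "time": time; "joint_pos": joint angles; "joint_velocities": joint speeds; "effort": joint torques, N m; "tcp_pos": TCP position; "tool_rot": TCP orientation; "ft_force": force on the tool from outside, world axes, zero at the start; "torque": the same for the moment, N m; "opening": opening from 0.0 (shut) to 1.0 (fully open).
Only numpy, scipy, OpenCV 4.12 (cv2) and the standard library are available. Lean on these libraries where they do the work, as an engineer would, in place of code of your own. Each camera call takes 0.05 s, during which the arm holds its last target. There are 200 camera calls.

## Working session

There is one attempt and no reset: what is moved stays moved. The work goes in short steps, Python scripts to look and compute and a tool call to move; the robot and the scene stay as the last step left them, time stands still between calls to the robot, and variables do not carry over. Pictures are saved under pics/ and viewed, about 8 in all and at most 12, crops included, and the job is handed in when it is done.

Besides the shell and the picture viewer there is one more tool, called after "Call:" by a JSON object that holds its "name" and its "arguments". send_rows: Moves the arm, as the interface text tells. Its arguments: {"type":"object","properties":{"steps":{"type":"array"},"grip":{"type":"number"},"force":{"type":"number"}},"required":["steps"]}

```bash
mkdir -p pics; cat > h.py <<'E'
import numpy as np, cv2
from bench import robot
def snap(name,fn=None):
    d=robot.get_image(name)
    if fn: cv2.imwrite('pics/'+fn,d['image'][:,:,::-1]); np.savez('pics/'+fn[:-4]+'.npz',**{k:d[k] for k in d})
    return d
def ray(d,uv):
    T=np.array(d['world_from_camera'])
    r=np.array([(uv[0]-d['cx'])/d['fx'],-(uv[1]-d['cy'])/d['fy'],-1.])
    return T[:3,3],T[:3,:3]@r
def onz(d,uv,z):
    o,r=ray(d,uv); return o+r*(z-o[2])/r[2]
def proj(d,p):
    T=np.linalg.inv(np.array(d['world_from_camera'])); c=T[:3,:3]@np.array(p)+T[:3,3]
    return np.array([d['cx']+d['fx']*c[0]/-c[2], d['cy']-d['fy']*c[1]/-c[2]])
E
python3 - <<'E'
from h import *
for n in('top','side'):
    d=snap(n,n+'0.png'); print({k:(np.round(d[k],4).tolist()) for k in d if k!='image'})
print(robot.get_obs())
E
```

```text
{'fx': 440.38, 'fy': 440.38, 'cx': 313.3887, 'cy': 197.4171, 'world_from_camera': [[-0.0242, 0.9823, -0.1855, 0.2728], [-0.9997, -0.0252, -0.003, -0.0002], [-0.0076, 0.1854, 0.9826, 1.6792], [0.0, 0.0, 0.0, 1.0]]}
{'fx': 370.5039, 'fy': 370.5039, 'cx': 319.3993, 'cy': 193.8216, 'world_from_camera': [[0.7811, 0.4609, -0.4212, 0.0928], [-0.6242, 0.5911, -0.5108, -0.5387], [0.0136, 0.6619, 0.7494, 0.9216], [0.0, 0.0, 0.0, 1.0]]}
{'time': 0.1, 'joint_pos': array([ 1.08412706e+00,  2.64708634e-01,  1.60526639e+00,  1.11804043e-05,
        1.27371764e+00, -3.69016826e-02]), 'joint_velocities': array([ 0.00127489, -0.00089268, -0.00553647, -0.00079827,  0.00086784,
        0.00081102]), 'effort': array([ 1.61334447e-03, -5.16707933e+01, -3.68588233e+01, -1.16605411e-04,
        6.28967100e-03,  2.03884547e-06]), 'tcp_pos': array([0.29311835, 0.60722553, 0.20685019]), 'tool_rot': array([ 0.59927481,  0.3752674 , -0.37655716, -0.59853887]), 'ft_force': array([-0.62778856,  0.42696642, -0.21835455]), 'torque': array([-0.03821638, -0.00847585, -0.05850515]), 'opening': 0.9974950780144917}
```

View pics/top0.png

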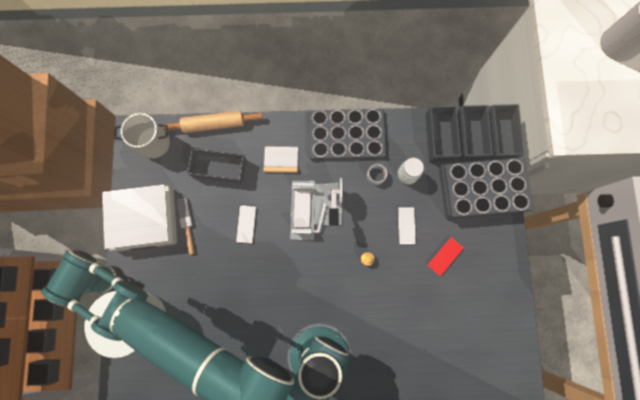

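View pics/side0.png

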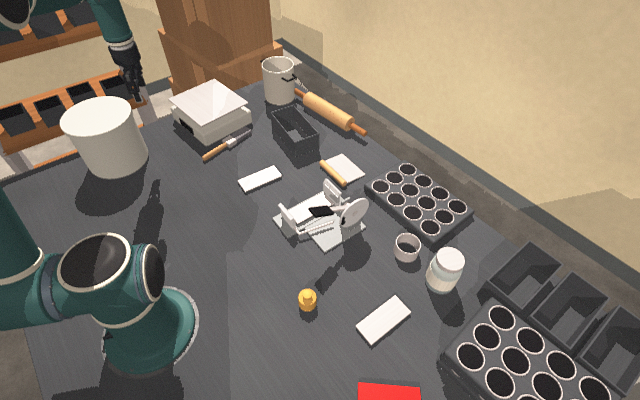

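Candidates for the loose lids: white plate at top (246,224) = lid_left, white plate (406,226) = lid_right. Look-alikes are the red plate (446,257), the scraper blade (281,160), and the white lid already in the bed (302,210). I choose the two plain white plates lying left and right of the clamp. Next I measure them and make a close crop.

```bash
cat >> h.py <<'E'
def lid(d,box,z,thr=150):
    x0,y0,x1,y1=box; im=cv2.cvtColor(d['image'],cv2.COLOR_RGB2HSV)[y0:y1,x0:x1]
    m=((im[:,:,2]>thr)&(im[:,:,1]<70)).astype(np.uint8)
    cs,_=cv2.findContours(m,cv2.RETR_EXTERNAL,cv2.CHAIN_APPROX_NONE); c=max(cs,key=cv2.contourArea)
    mm=np.zeros_like(m); cv2.drawContours(mm,[c],-1,1,-1)
    v,u=np.nonzero(mm); P=np.array([onz(d,(a+x0,b+y0),z)[:2] for a,b in zip(u,v)])
    (cx,cy),(w,h),a=cv2.minAreaRect((P*1000).astype(np.float32))
    C=np.cov(P.T); ev,V=np.linalg.eigh(C); ax=V[:,1]*np.sign(V[0,1])
    return P.mean(0),np.array([cx,cy])/1000,(w,h),np.degrees(np.arctan2(ax[1],ax[0])),np.sqrt(12*ev)*1000
E
python3 - <<'E'
from h import *
t=dict(np.load('pics/top0.npz')); s=dict(np.load('pics/side0.npz'))
for n,d,b in(('L top',t,(225,195,268,255)),('R top',t,(390,195,425,255)),('L side',s,(230,155,290,200)),('R side',s,(345,285,420,352))):
    for th in(130,170): print(n,th,[np.round(x,4).tolist() for x in lid(d,b,.012,th)])
a=cv2.resize(t['image'][170:250,225:425],None,fx=4,fy=4,interpolation=cv2.INTER_CUBIC)
b=cv2.resize(s['image'][175:255,260:380],None,fx=800/120*.5,fy=800/120*.5,interpolation=cv2.INTER_CUBIC)
c=np.zeros((a.shape[0]+b.shape[0],800,3),np.uint8); c[:a.shape[0]]=a; c[a.shape[0]:,:b.shape[1]]=b
cv2.imwrite('pics/crop0.png',c[:,:,::-1])
E
```

```text
L top 130 [[0.4918, 0.266], [0.4924, 0.266], [66.522, 145.6517], -5.552, [66.1847, 145.1054]]
L top 170 [[0.4923, 0.2665], [0.4931, 0.2665], [61.3661, 141.9015], -5.6093, [61.2796, 141.1785]]
R top 130 [[0.4699, -0.3458], [0.4705, -0.3463], [64.5141, 143.2296], -1.635, [65.5054, 143.6607]]
R top 170 [[0.4713, -0.3455], [0.4724, -0.3446], [60.8747, 139.3313], -2.3398, [60.1775, 139.8888]]
L side 130 [[0.4881, 0.264], [0.4896, 0.2642], [64.1736, 141.0773], -6.0229, [64.5087, 141.4353]]
L side 170 [[0.4887, 0.2641], [0.49, 0.2646], [62.6838, 140.022], -5.769, [62.831, 140.149]]
R side 130 [[0.4667, -0.3472], [0.469, -0.3468], [61.2594, 141.2928], -1.7964, [61.2995, 141.2612]]
R side 170 [[0.4668, -0.3471], [0.4689, -0.3467], [59.8668, 139.6954], -1.6467, [59.8543, 139.6368]]
```

View pics/crop0.png

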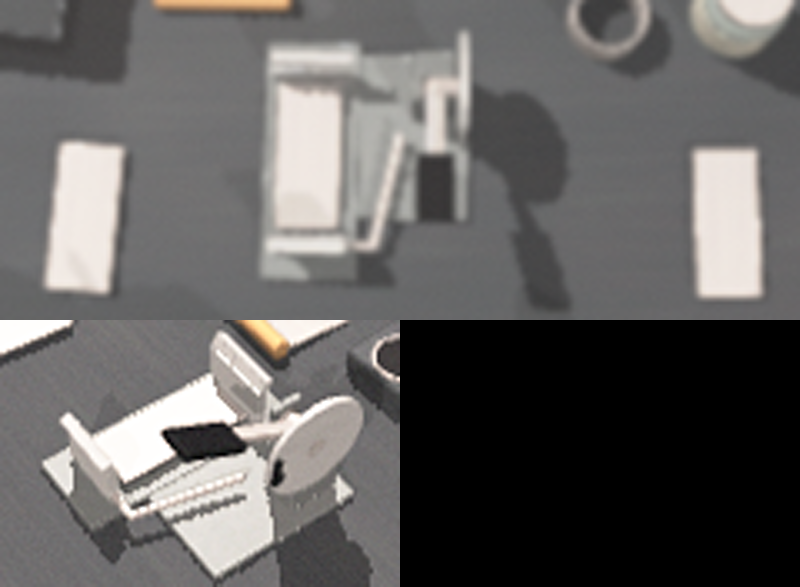

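Crop shows: plain white lid_left (crop 85,218) and lid_right (727,222), bed lid at (308,155) between stop (rows 45–80) and jaw (rows 235–250), black paddle at (434,187). Now for the clamp's pose.

```bash
python3 - <<'E'
from h import *
from scipy.spatial.transform import Rotation as R
t=dict(np.load('pics/top0.npz')); s=dict(np.load('pics/side0.npz'))
for th in(185,200,215): 
    print('bed top',th,[np.round(x,4).tolist() for x in lid(t,(292,191,312,228),.022,th)])
g=cv2.cvtColor(t['image'],cv2.COLOR_RGB2HSV)
print('V rows 178-242 at col 298,302,306'); print(np.c_[range(178,243),g[178:243,[298,302,306],2]].T.tolist())
for r in(200,208,216,222): print('row',r,list(zip(range(284,348),g[r,284:348,2])).__repr__().replace('np.uint8',''))
# black paddle
for n,d,b in(('top',t,(322,195,345,232)),('side',s,(300,195,340,225))):
    x0,y0,x1,y1=b; im=d['image'][y0:y1,x0:x1].max(2); m=(im<50).astype(np.uint8)
    c=max(cv2.findContours(m,0,1)[0],key=cv2.contourArea)
    print(n,cv2.contourArea(c),cv2.minAreaRect(c+np.array([x0,y0])), (c.reshape(-1,2).mean(0)+[x0,y0]))
print(R.from_quat(robot.get_obs()['tool_rot']).as_matrix().round(3))
E
```

```text
bed top 185 [[0.5409, 0.0526], [0.5444, 0.0531], [60.975, 135.323], -1.0962, [62.3465, 132.3085]]
bed top 200 [[0.5411, 0.0518], [0.5444, 0.0514], [57.4323, 135.2994], -2.1703, [59.1373, 130.2106]]
bed top 215 [[0.5418, 0.0512], [0.5443, 0.0512], [57.2415, 127.4455], -2.0958, [57.6029, 125.0393]]
V rows 178-242 at col 298,302,306
[[178, 179, 180, 181, 182, 183, 184, 185, 186, 187, 188, 189, 190, 191, 192, 193, 194, 195, 196, 197, 198, 199, 200, 201, 202, 203, 204, 205, 206, 207, 208, 209, 210, 211, 212, 213, 214, 215, 216, 217, 218, 219, 220, 221, 222, 223, 224, 225, 226, 227, 228, 229, 230, 231, 232, 233, 234, 235, 236, 237, 238, 239, 240, 241, 242], [106, 111, 131, 161, 189, 222, 227, 210, 197, 190, 159, 135, 136, 163, 205, 231, 238, 238, 238, 238, 238, 238, 238, 238, 238, 239, 238, 238, 238, 238, 238, 237, 238, 238, 239, 238, 239, 238, 238, 236, 229, 226, 225, 226, 225, 226, 226, 226, 206, 161, 164, 201, 225, 232, 220, 162, 134, 155, 171, 175, 171, 149, 114, 103, 107], [106, 108, 125, 158, 189, 222, 227, 210, 188, 172, 149, 131, 135, 152, 172, 209, 232, 238, 238, 239, 239, 238, 23
[... 3546 characters left out ...]
9)), (306, (235)), (307, (237)), (308, (228)), (309, (188)), (310, (144)), (311, (149)), (312, (171)), (313, (175)), (314, (170)), (315, (166)), (316, (161)), (317, (161)), (318, (174)), (319, (210)), (320, (227)), (321, (193)), (322, (143)), (323, (121)), (324, (138)), (325, (163)), (326, (172)), (327, (164)), (328, (136)), (329, (89)), (330, (61)), (331, (57)), (332, (57)), (333, (59)), (334, (59)), (335, (57)), (336, (56)), (337, (63)), (338, (95)), (339, (138)), (340, (154)), (341, (132)), (342, (101)), (343, (100)), (344, (107)), (345, (106)), (346, (107)), (347, (106))]Traceback (most recent call last):
  File "<stdin>", line 12, in <module>
ValueError: max() iterable argument is empty
```

```bash
python3 - <<'E'
from h import *
t=dict(np.load('pics/top0.npz')); s=dict(np.load('pics/side0.npz'))
P=lambda u,v,z:onz(t,(u,v),z)[:2].round(4).tolist()
print('lid far',P(302,192.7,.022),'near',P(302,226.4,.022))
g=cv2.cvtColor(t['image'],cv2.COLOR_RGB2HSV)[:,:,2].astype(float)
def cross(r,a,b,lev):  # subpixel crossing between cols a..b
    v=g[r,a:b+1]
    for i in range(len(v)-1):
        if (v[i]-lev)*(v[i+1]-lev)<=0: return a+i+(lev-v[i])/(v[i+1]-v[i])
E_={}
for nm,a,b,l,z,rows in(('lidL',291,296,208,.022,range(196,224)),('lidR',308,311,195,.022,range(196,224)),('plateL',288,292,138,.01,range(196,224)),('plateR',340,343,127,.01,range(212,220)),('padL',328,330,90,.13,range(211,222)),('padR',336,339,90,.13,range(211,222))):
    Q=np.array([onz(t,(c,r),z)[:2] for r in rows if (c:=cross(r,a,b,l)) is not None])
    k=np.polyfit(Q[:,0],Q[:,1],1); print(nm,len(Q),'y at mid',Q.mean(0).round(4),'deg',np.degrees(np.arctan(k[0])).round(2),'y@.54',np.polyval(k,.54).round(4))
print('stop top rows@z.068',[(r,P(302,r,.068)) for r in(181,184.5,186.5)],'jaw top',[(r,P(302,r,.068)) for r in(228.6,232.8)])
print('stop right corner etc z.068', P(315,184,.068))
print('pad rows',g[200:232,333].astype(int).tolist())
# side view stop/jaw: print projections for later check of bed hypothesis
from scipy.spatial.transform import Rotation as R
print(R.from_quat(robot.get_obs()['tool_rot']).as_matrix().round(3))
print('lid side',[ [np.round(x,4).tolist() for x in lid(s,(275,185,325,235),.022,th)] for th in(215,)])
E
```

```text
lid far [0.6052, 0.0482] near [0.4752, 0.0507]
lidL 28 y at mid [0.5408 0.0806] deg -2.87 y@.54 0.0807
lidR 28 y at mid [0.5393 0.0215] deg -2.85 y@.54 0.0215
plateL 28 y at mid [0.5431 0.0937] deg -2.21 y@.54 0.0938
plateR 8 y at mid [ 0.5148 -0.1003] deg -6.15 y@.54 -0.103
padL 11 y at mid [ 0.4967 -0.0492] deg -2.15 y@.54 -0.0508
padR 11 y at mid [ 0.496  -0.0802] deg -0.62 y@.54 -0.0806
stop top rows@z.068 [(181, [0.6407, 0.0459]), (184.5, [0.6273, 0.0462]), (186.5, [0.6196, 0.0464])] jaw top [(228.6, [0.4615, 0.0494]), (232.8, [0.446, 0.0497])]
stop right corner etc z.068 [0.6279, -0.0025]
pad rows [229, 229, 229, 229, 229, 229, 228, 208, 142, 79, 56, 58, 57, 59, 57, 58, 58, 59, 58, 60, 57, 56, 59, 57, 61, 81, 101, 109, 108, 109, 108, 109]
[[ 0.435 -0.001 -0.901]
 [ 0.901 -0.002  0.435]
 [-0.002 -1.     0.   ]]
lid side [[[0.5244, 0.0595], [0.5272, 0.056], [93.7952, 152.9641], -2.5529, [67.1251, 144.7363]]]
```

```bash
python3 - <<'E'
from h import *
t=dict(np.load('pics/top0.npz')); s=dict(np.load('pics/side0.npz'))
P=lambda u,v,z:onz(t,(u,v),z)[:2].round(4).tolist()
a=P(333,225.3,.1735);b=P(333,208.8,.1406); print('pad near',a,'far',b,'bed x est',a[0]+.0774-.115*.04,b[0]+.0156-.115*.04)
print([ (r,P(302,r,z)) for r,z in((228.6,.068),(232.9,.068),(187.5,.068),(188.5,.068),(226.4,.022),(192.7,.022),(190.5,.022))])
y=np.deg2rad(-2.4)
im=cv2.resize(s['image'][180:250,270:376],None,fx=7.5,fy=7.5,interpolation=cv2.INTER_CUBIC)
def dot(bx,by,p,col):
    w=np.array([bx+p[0]*np.cos(y)-p[1]*np.sin(y),by+p[0]*np.sin(y)+p[1]*np.cos(y),p[2]+.01])
    q=(proj(s,w)-[270,180]+.5)*7.5; cv2.circle(im,tuple(int(v) for v in q),3,col,-1)
for bx,col in((.545,(255,0,0)),):
  for p in[(-.083,.03,.058),(-.083,-.03,.058),(.0705,.03,.058),(.0705,-.03,.058),(-.083,-.045,0),(.0705,-.045,0),(-.083,.045,0),(.0705,.045,0),(-.0465,-.115,.147)]: dot(bx,.0488,p,col)
  for p in[(-.076,.03,.012),(-.076,-.03,.012),(.064,.03,.012),(.064,-.03,.012)]: dot(bx,.0505,p,(0,0,255))
cv2.imwrite('pics/side1.png',im[:,:,::-1])
E
```

```text
pad near [0.4578, -0.0606] far [0.5205, -0.0638] bed x est 0.5306 0.5314999999999999
[(228.6, [0.4615, 0.0494]), (232.9, [0.4456, 0.0497]), (187.5, [0.6158, 0.0464]), (188.5, [0.612, 0.0465]), (226.4, [0.4752, 0.0507]), (192.7, [0.6052, 0.0482]), (190.5, [0.6138, 0.048])]
```

View pics/side1.png

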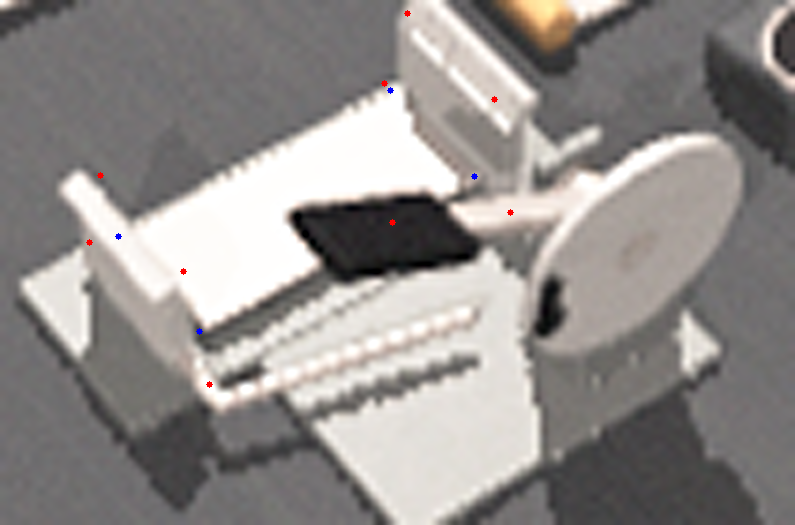

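The side crop confirms the geometry: paddle centre at (392,222), lid in the bed. The jaw dots sit slightly too far along +x, so bed x ≈ 0.540, y ≈ 0.049, yaw ≈ −2.4°. Lids: left (0.4905, 0.265, −5.8°), right (0.4695, −0.346, −1.8°). Moving over lid_left.

Call:
{"name": "send_rows", "arguments": {"steps": [[0.025,-0.043,0,2.5],[0.025,-0.043,0,2.5],[0.025,-0.043,0,2.5],[0.025,-0.043,0,2.5],[0.025,-0.043,0,2.5],[0.025,-0.043,0,2.5],[0.025,-0.043,0,2.5],[0.0225,-0.041,0,2.4]], "grip": -0.7, "force": 30}}

```text
time: 1.1
tcp_pos: [0.4913, 0.2642, 0.2076]
tool_rot: [-0.525, -0.474, 0.474, 0.525]
ft_force: [1.0, 1.0, 0.6]
opening: 0.854
```

Call:
{"name": "send_rows", "arguments": {"steps": [[0,0,-0.04,0],[0,0,-0.06,0],[0,0,-0.06,0],[0,0,-0.03,0],[0,0,0,0]]}}

```text
time: 1.72
tcp_pos: [0.4876, 0.2642, 0.0145]
tool_rot: [-0.524, -0.471, 0.476, 0.526]
ft_force: [-0.5, 0.9, 0.2]
opening: 0.854
```

Call:
{"name": "send_rows", "arguments": {"steps": [[0,0,-0.006,0],[0,0,0,0],[0,0,0,0]]}}

```text
time: 2.1
tcp_pos: [0.4922, 0.2665, 0.0137]
tool_rot: [0.525, 0.475, -0.473, -0.525]
ft_force: [0.1, 0.6, 0.3]
opening: 0.851
```

Call:
{"name": "send_rows", "arguments": {"steps": [[0,0,-0.005,0],[0,0,0,0]]}}

```text
time: 2.35
tcp_pos: [0.4907, 0.2657, 0.0069]
tool_rot: [-0.525, -0.474, 0.474, 0.525]
ft_force: [-0.1, -0.8, 0.1]
opening: 0.851
```

Call:
{"name": "send_rows", "arguments": {"steps": [[0,0,-0.004,0],[0,0,0,0]]}}

```text
time: 2.6
tcp_pos: [0.4906, 0.2656, 0.0026]
tool_rot: [-0.525, -0.473, 0.474, 0.525]
ft_force: [0.1, -0.1, -1.3]
opening: 0.847
```

Call:
{"name": "send_rows", "arguments": {"steps": [[0,0,-0.004,0],[0,0,0,0]]}}

```text
time: 2.85
tcp_pos: [0.4906, 0.2657, -0.0014]
tool_rot: [-0.525, -0.473, 0.474, 0.525]
ft_force: [-0.1, 0.6, 0.1]
opening: 0.847
```

Call:
{"name": "send_rows", "arguments": {"steps": [[0,0,-0.002,0],[0,0,0,0]]}}

```text
time: 3.1
tcp_pos: [0.4909, 0.2658, -0.0031]
tool_rot: [-0.525, -0.474, 0.474, 0.525]
ft_force: [-0.4, -0.4, 0.4]
opening: 0.851
```

Call:
{"name": "send_rows", "arguments": {"steps": [[0,0,0,0],[0,0,0,0],[0,0,0,0],[0,0,0,0]], "grip": 1, "force": 40}}

```text
time: 3.6
tcp_pos: [0.491, 0.2659, -0.0029]
tool_rot: [-0.525, -0.474, 0.474, 0.525]
ft_force: [0.6, 0.6, 0.8]
opening: 0.005
```

Call:
{"name": "send_rows", "arguments": {"steps": [[0,0,0.005,0],[0,0,0.02,0],[0,0,0.04,0],[0,0,0.04,0],[0,0,0.025,0],[0,0,0,0]]}}

```text
time: 4.35
tcp_pos: [0.4931, 0.2669, 0.1302]
tool_rot: [0.526, 0.476, -0.472, -0.524]
ft_force: [0.9, 1.0, -0.5]
opening: 0.002
```

```bash
python3 - <<'E'
from h import *
t=snap('top','t2.png'); s=snap('side','s2.png')
o=robot.get_obs(); print(o['tcp_pos'],proj(t,o['tcp_pos']),proj(s,o['tcp_pos']))
a=cv2.resize(t['image'][150:270,180:330],None,fx=4,fy=4,interpolation=cv2.INTER_CUBIC)[:,:400]
b=cv2.resize(s['image'][100:220,200:320],None,fx=4,fy=4,interpolation=cv2.INTER_CUBIC)[:,:400]
cv2.imwrite('pics/c2.png',np.hstack([a,b])[:,:,::-1])
E
```

```text
[0.4906168  0.26566751 0.12658448] [240.54533622 220.05416264] [255.62399163 151.98328022]
```

View pics/c2.png

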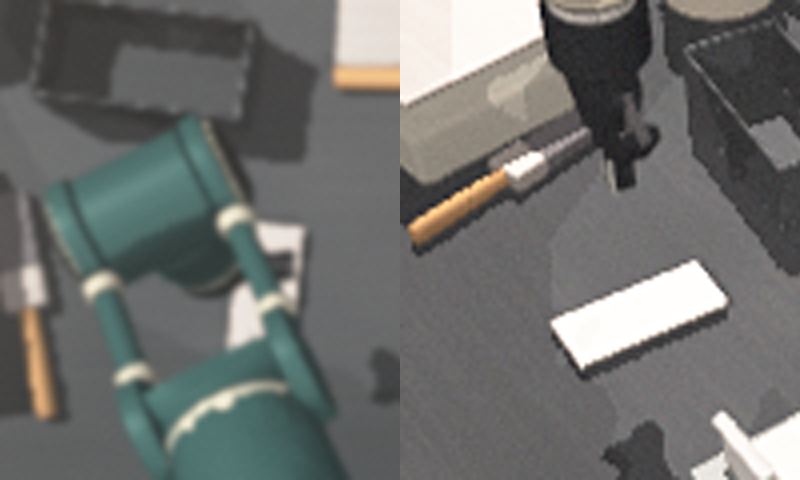

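```bash
python3 - <<'E'
from h import *
s=dict(np.load('pics/s2.npz'))
for z in(.1266,.135,.14,.145,.15): print(z,proj(s,(.4906,.2657,z)).round(1))
g=s['image'].max(2); print(g[138:156,248:264])
print([np.round(x,4).tolist() for x in lid(s,(230,155,290,200),.012,170)])
from scipy.spatial.transform import Rotation as R
print(R.from_quat(robot.get_obs()['tool_rot']).as_matrix().round(3))
E
```

```text
0.1266 [255.6 152. ]
0.135 [255.3 150. ]
0.14 [255.1 148.8]
0.145 [254.9 147.6]
0.15 [254.7 146.4]
[[ 99 111 101  38  42  41  41  43  44  35  33  39  30  37  86 124]
 [109 107 107  52  52  35  39  41  40  35  36  54  65  92 116 123]
 [108 108 122  91 132  59  38  38  33  39  74 114 111 117 122 121]
 [109 107 127 107 149  81  37  37  38  46  85 125 123 122 117 118]
 [108 104 128 117 150  85  38  37  47  48  76 126 123 119 117 118]
 [110 109 120 115 146 102  41  41  45  42  67 125 122 119 120 117]
 [108 122 114 101 148 125  34  36  38  40  57 126 117 118 120 116]
 [109 116 120 109 140 145  37  41  36  41  45 115 121 121 119 117]
 [120 118 118 115 115 147  41  36  35  54  72 119 118 118 119 118]
 [123 120 120 115 121 147  85  72  92 105 113 122 119 114 118 121]
 [119 118 119 117 119 134 127 113 115 117 115 118 121 118 117 118]
 [116 119 118 118 117 120 125 117 114 119 122 118 115 116 120 117]
 [122 117 117 118 117 118 118 119 119 115 113 115 118 118 116 121]
 [125 119 117 118 115 117 113 116 116 117 115 119 120 118 118 118]
 [116 122 120 116 118 117 114 118 119 119 116 117 118 118 119 118]
 [119 119 119 120 114 118 114 117 119 117 114 117 114 115 117 122]
 [119 116 118 119 116 115 118 119 118 119 118 116 115 112 117 114]
 [114 119 114 117 116 119 117 114 118 115 117 116 117 117 114 115]]
[[0.4886, 0.2641], [0.49, 0.2646], [62.6838, 140.0729], -5.6701, [62.8307, 140.3905]]
[[ 0.102 -0.    -0.995]
 [ 0.995 -0.     0.102]
 [-0.    -1.     0.   ]]
```

The left half shows the arm over the lid. In the right half the shut fingertips end at about (255,147.5) px, while the reported TCP projects to (255.6,152), so the real tips sit about 18 mm higher than reported. The fingers closed above the lid, which has not moved. I'll retry lower and find the depth by touch.

Call:
{"name": "send_rows", "arguments": {"steps": [[0,0,-0.03,0],[0,0,-0.04,0],[0,0,-0.04,0],[0,0,-0.02,0],[0,0,-0.006,0],[0,0,0,0]], "grip": -0.7}}

```text
time: 5.2
tcp_pos: [0.4901, 0.2654, -0.01]
tool_rot: [-0.525, -0.473, 0.474, 0.525]
ft_force: [-0.9, 0.1, -0.4]
opening: 0.85
```

Call:
{"name": "send_rows", "arguments": {"steps": [[0,0,-0.004,0],[0,0,0,0]]}}

```text
time: 5.45
tcp_pos: [0.4915, 0.2661, -0.0123]
tool_rot: [0.525, 0.474, -0.473, -0.525]
ft_force: [-0.2, -0.1, 0.5]
opening: 0.847
```

Call:
{"name": "send_rows", "arguments": {"steps": [[0,0,-0.004,0],[0,0,0,0]]}}

```text
time: 5.7
tcp_pos: [0.4909, 0.2658, -0.017]
tool_rot: [-0.525, -0.474, 0.474, 0.525]
ft_force: [0.5, -0.0, -0.2]
opening: 0.853
```

Call:
{"name": "send_rows", "arguments": {"steps": [[0,0,-0.003,0],[0,0,0,0]]}}

```text
time: 5.95
tcp_pos: [0.4907, 0.2657, -0.0202]
tool_rot: [-0.525, -0.474, 0.474, 0.525]
ft_force: [-0.4, -0.0, -0.8]
opening: 0.849
```

Call:
{"name": "send_rows", "arguments": {"steps": [[0,0,-0.003,0],[0,0,0,0]]}}

```text
time: 6.2
tcp_pos: [0.4907, 0.2657, -0.0233]
tool_rot: [-0.525, -0.474, 0.474, 0.525]
ft_force: [0.5, -0.6, 1.3]
opening: 0.849
```

Call:
{"name": "send_rows", "arguments": {"steps": [[0,0,-0.002,0],[0,0,0,0]]}}

```text
time: 6.45
tcp_pos: [0.4908, 0.2658, -0.0251]
tool_rot: [-0.525, -0.474, 0.474, 0.525]
ft_force: [-0.2, 0.2, 0.4]
opening: 0.853
```

Call:
{"name": "send_rows", "arguments": {"steps": [[0,0,0,0],[0,0,0,0],[0,0,0,0]], "grip": 1, "force": 40}}

```text
time: 6.82
tcp_pos: [0.4914, 0.2661, -0.0245]
tool_rot: [0.525, 0.474, -0.473, -0.525]
ft_force: [-1.3, 0.6, 3.1]
opening: 0.69
```

Call:
{"name": "send_rows", "arguments": {"steps": [[0,0,0.005,0],[0,0,0.02,0],[0,0,0.035,0],[0,0,0.035,0],[0,0,0.02,0],[0,0,0,0]]}}

```text
time: 7.58
tcp_pos: [0.4922, 0.2664, 0.0918]
tool_rot: [0.525, 0.475, -0.473, -0.525]
ft_force: [0.4, 0.5, -3.1]
opening: 0.685
```

Call:
{"name": "send_rows", "arguments": {"steps": [[0.006,-0.03,0,0.5],[0.006,-0.03,0,0.5],[0.006,-0.03,0,0.5],[0.006,-0.03,0,0.5],[0.006,-0.03,0,0.5],[0.006,-0.03,0,0.5],[0.006,-0.025,0,0.3],[0.002,-0.01,0,0]]}}

```text
time: 8.57
tcp_pos: [0.5338, 0.0496, 0.0883]
tool_rot: [-0.511, -0.487, 0.489, 0.512]
ft_force: [-0.0, 0.6, -2.6]
opening: 0.69
```

Call:
{"name": "send_rows", "arguments": {"steps": [[0,0,0,0],[0,0,0,0]]}}

```text
time: 8.82
tcp_pos: [0.5344, 0.0516, 0.0896]
tool_rot: [-0.511, -0.489, 0.489, 0.511]
ft_force: [-0.5, -0.0, -1.4]
opening: 0.685
```

```bash
python3 - <<'E'
from h import *
t=snap('top','t3.png'); s=snap('side','s3.png')
o=robot.get_obs(); print(o['tcp_pos'],o['opening'],o['ft_force'])
a=cv2.resize(t['image'][170:250,270:370],None,fx=4,fy=4,interpolation=cv2.INTER_CUBIC)
b=cv2.resize(s['image'][130:250,260:380],None,fx=3.3,fy=3.3,interpolation=cv2.INTER_CUBIC)
c=np.zeros((400,800,3),np.uint8); c[:320,:400]=a; c[:396,400:796]=b
cv2.imwrite('pics/c3.png',c[:,:,::-1])
E
```

```text
[0.53469506 0.0516932  0.08991163] 0.6873691748467496 [-0.07971151  0.26619903 -2.30694936]
```

View pics/c3.png

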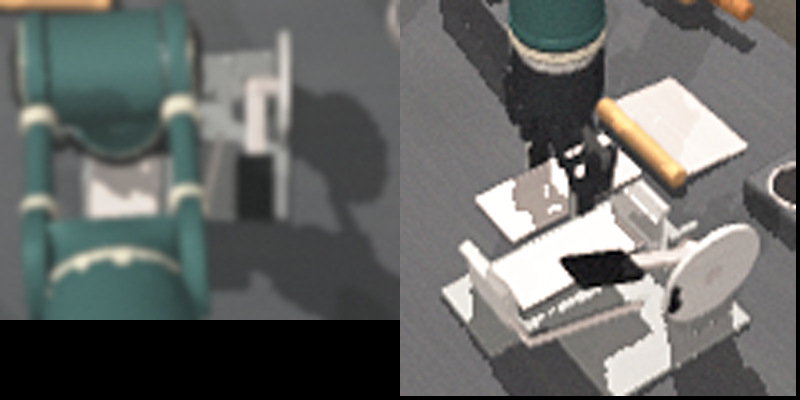

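Crop: lid_left hangs level in the fingers above the bed (near corners at side px ≈ (282.7,190.6) and (295.8,203.3)); the bed lid still lies in place. I check the near edge.

```bash
python3 - <<'E'
from h import *
s=dict(np.load('pics/s3.npz'))
z=.0895+.0245+.012
for p in((282.7,190.6),(295.8,203.3),(289.2,197)): print(onz(s,p,z).round(4))
from scipy.spatial.transform import Rotation as R
m=R.from_quat(robot.get_obs()['tool_rot']).as_matrix(); print(np.degrees(np.arctan2(m[1,0],m[0,0]))-90)
E
```

```text
[0.4642 0.0783 0.126 ]
[0.4657 0.0165 0.126 ]
[0.4648 0.0469 0.126 ]
-2.5158700232996694
```

```bash
python3 - <<'E'
from h import *
def edge(fn,cols,r0,r1,z,up=True):
    d=dict(np.load(fn)); g=cv2.cvtColor(d['image'],cv2.COLOR_RGB2HSV)[:,:,2].astype(float); Q=[]
    for c in cols:
        v=g[r0:r1,c]; seq=range(len(v)-1) if up else range(len(v)-2,-1,-1)
        for i in seq:
            a,b=v[i],v[i+1]
            if (a-175)*(b-175)<0: Q.append(onz(d,(c,r0+i+(175-a)/(b-a)),z)[:2]); break
    Q=np.array(Q); k=np.polyfit(Q[:,0],Q[:,1],1); res=Q[:,1]-np.polyval(k,Q[:,0]); Q=Q[abs(res)<.004]; k=np.polyfit(Q[:,0],Q[:,1],1)
    print(fn,len(Q),Q[[0,-1]].round(4).tolist(),'y@.50',np.polyval(k,.5).round(4),'yaw',np.degrees(np.arctan(k[0])).round(1))
edge('pics/s3.npz',range(284,300),168,200,.126)
edge('pics/side0.npz',range(292,320),185,215,.022)
edge('pics/s3.npz',range(298,311),190,206,.126,False)
edge('pics/side0.npz',range(298,312),205,226,.022,False)
E
```

```text
pics/s3.npz 6 [[0.472, 0.0829], [0.5132, 0.0754]] y@.50 0.0789 yaw -10.0
pics/side0.npz 28 [[0.4968, 0.085], [0.6008, 0.0795]] y@.50 0.0852 yaw -2.7
pics/s3.npz 13 [[0.4702, 0.0123], [0.511, 0.0101]] y@.50 0.0111 yaw -3.2
pics/side0.npz 4 [[0.4938, 0.0086], [0.5079, 0.0071]] y@.50 0.0076 yaw -3.3
```

Call:
{"name": "send_rows", "arguments": {"steps": [[0,0.001,-0.02,0],[0,0,-0.025,0],[0,0,-0.02,0],[0,0,-0.01,0],[0,0,-0.008,0],[0,0,0,0],[0,0,0,0]]}}

```text
time: 9.8
tcp_pos: [0.5357, 0.0519, 0.0078]
tool_rot: [0.511, 0.489, -0.488, -0.511]
ft_force: [1.2, 0.6, -1.5]
opening: 0.687
```

Call:
{"name": "send_rows", "arguments": {"steps": [[0,0,-0.004,0],[0,0,0,0]]}}

```text
time: 10.05
tcp_pos: [0.5349, 0.0518, 0.003]
tool_rot: [-0.511, -0.489, 0.489, 0.511]
ft_force: [-0.2, -0.4, -1.6]
opening: 0.687
```

Call:
{"name": "send_rows", "arguments": {"steps": [[0,0,-0.002,0],[0,0,0,0]]}}

```text
time: 10.3
tcp_pos: [0.5348, 0.0518, 0.0009]
tool_rot: [-0.511, -0.489, 0.489, 0.511]
ft_force: [1.4, -0.2, -1.9]
opening: 0.687
```

Call:
{"name": "send_rows", "arguments": {"steps": [[0,0,-0.0015,0],[0,0,0,0]]}}

```text
time: 10.55
tcp_pos: [0.5348, 0.0518, -0.0006]
tool_rot: [-0.511, -0.489, 0.489, 0.511]
ft_force: [0.8, 0.3, -2.0]
opening: 0.688
```

Call:
{"name": "send_rows", "arguments": {"steps": [[0,0,-0.0015,0],[0,0,0,0]]}}

```text
time: 10.8
tcp_pos: [0.5348, 0.0518, -0.0021]
tool_rot: [-0.511, -0.489, 0.489, 0.511]
ft_force: [0.5, 0.5, -1.7]
opening: 0.69
```

Call:
{"name": "send_rows", "arguments": {"steps": [[0,0,-0.001,0],[0,0,0,0]]}}

```text
time: 11.05
tcp_pos: [0.535, 0.0519, -0.0025]
tool_rot: [-0.511, -0.489, 0.489, 0.511]
ft_force: [-2.4, -0.2, 3.4]
opening: 0.688
```

Contact came exactly at the expected height. Releasing, then rising.

Call:
{"name": "send_rows", "arguments": {"steps": [[0,0,0,0],[0,0,0,0],[0,0,0,0]], "grip": -0.7}}

```text
time: 11.42
tcp_pos: [0.5351, 0.0519, -0.0029]
tool_rot: [0.511, 0.489, -0.489, -0.511]
ft_force: [0.5, -0.4, 1.2]
opening: 0.854
```

Call:
{"name": "send_rows", "arguments": {"steps": [[0,0,0.01,0],[0,0,0.03,0],[0,0,0.05,0],[0,0,0.06,0],[0,0,0.05,0]]}}

```text
time: 12.05
tcp_pos: [0.5355, 0.0519, 0.2004]
tool_rot: [0.512, 0.489, -0.488, -0.51]
ft_force: [0.7, -0.1, 1.0]
opening: 0.849
```

Call:
{"name": "send_rows", "arguments": {"steps": [[-0.01,-0.057,0,0.1],[-0.01,-0.057,0,0.1],[-0.01,-0.057,0,0.1],[-0.01,-0.057,0,0.1],[-0.01,-0.057,0,0.1],[-0.01,-0.057,0,0.1],[-0.005,-0.055,0,0.1],[0,0,0,0]]}}

```text
time: 13.05
tcp_pos: [0.4693, -0.3489, 0.1978]
tool_rot: [0.51, 0.49, -0.491, -0.509]
ft_force: [0.4, 1.2, -0.5]
opening: 0.853
```

```bash
python3 - <<'E'
from h import *
t=snap('top','t4.png'); s=snap('side','s4.png')
o=robot.get_obs(); print(o['time'],o['tcp_pos'],o['opening'],o['ft_force'])
for n,d,b in(('pile top',t,(292,189,312,228)),):
    for th in (185,200): print(n,[np.round(x,4).tolist() for x in lid(d,b,.034,th)])
a=cv2.resize(t['image'][170:250,270:440],None,fx=3.5,fy=3.5,interpolation=cv2.INTER_CUBIC)[:,:400]
b=cv2.resize(s['image'][165:250,265:355],None,fx=4.4,fy=4.4,interpolation=cv2.INTER_CUBIC)
c=np.zeros((400,800,3),np.uint8); c[:a.shape[0],:400]=a; c[:b.shape[0],400:400+b.shape[1]]=b
cv2.imwrite('pics/c4.png',c[:,:,::-1])
E
```

```text
13.15 [ 0.46968517 -0.34535991  0.19735138] 0.8557965086622965 [0.25127945 1.16667125 0.60744393]
pile top [[0.537, 0.0515], [0.5405, 0.0527], [60.3533, 138.1049], -1.561, [60.6466, 134.877]]
pile top [[0.5361, 0.0506], [0.5386, 0.051], [56.846, 134.2148], -2.2763, [58.7119, 133.2506]]
```

View pics/c4.png

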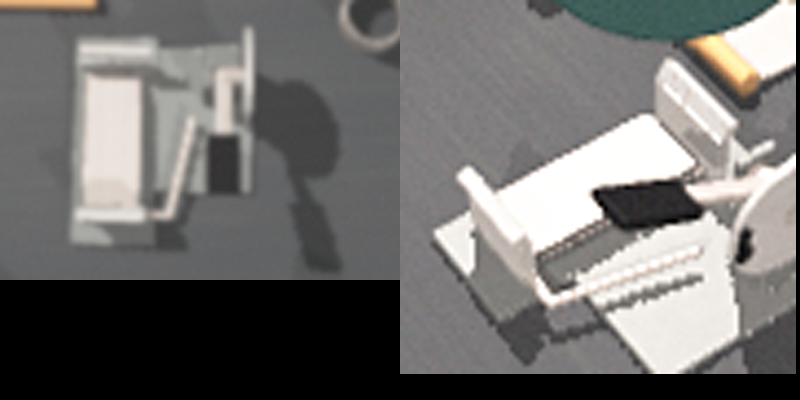

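The crop shows two aligned layers in the bed (top crop 112,140), flat, with gaps to stop and jaw. Now lid_right, at the same picking height.

Call:
{"name": "send_rows", "arguments": {"steps": [[0,0,-0.04,0],[0,0,-0.055,0],[0,0,-0.055,0],[0,0,-0.035,0],[0,0,-0.02,0],[0,0,0,0]]}}

```text
time: 13.9
tcp_pos: [0.4695, -0.3435, -0.0089]
tool_rot: [-0.507, -0.492, 0.492, 0.509]
ft_force: [0.2, -0.6, 0.0]
opening: 0.852
```

Call:
{"name": "send_rows", "arguments": {"steps": [[0,0,-0.009,0],[0,0,-0.005,0],[0,0,-0.003,0],[0,0,0,0],[0,0,0,0]]}}

```text
time: 14.52
tcp_pos: [0.4701, -0.3454, -0.0247]
tool_rot: [0.508, 0.492, -0.492, -0.508]
ft_force: [-0.1, -0.5, -0.8]
opening: 0.851
```

Call:
{"name": "send_rows", "arguments": {"steps": [[0,0,0,0],[0,0,0,0],[0,0,0,0]], "grip": 1, "force": 40}}

```text
time: 14.9
tcp_pos: [0.4704, -0.3455, -0.0243]
tool_rot: [0.508, 0.492, -0.492, -0.508]
ft_force: [-1.3, -0.8, 3.4]
opening: 0.683
```

Call:
{"name": "send_rows", "arguments": {"steps": [[0,0,0.005,0],[0,0,0.03,0],[0,0,0.05,0],[0,0,0.06,0],[0,0,0.06,0],[0,0,0.02,0],[0,0,0,0]]}}

```text
time: 15.78
tcp_pos: [0.4705, -0.3456, 0.2012]
tool_rot: [0.509, 0.492, -0.492, -0.507]
ft_force: [-0.0, 0.3, -1.5]
opening: 0.689
```

Call:
{"name": "send_rows", "arguments": {"steps": [[0.008,0.04,0,-0.1],[0.009,0.055,0,-0.1],[0.009,0.055,0,-0.1],[0.009,0.055,0,-0.1],[0.009,0.055,0,-0.1],[0.009,0.055,0,-0.1],[0.008,0.05,0,-0.1],[0.0035,0.0325,0,0]]}}

```text
time: 16.77
tcp_pos: [0.5321, 0.0546, 0.1958]
tool_rot: [-0.509, -0.487, 0.491, 0.512]
ft_force: [-0.4, 0.4, -0.9]
opening: 0.687
```

Call:
{"name": "send_rows", "arguments": {"steps": [[0,0,-0.03,0],[0,0,-0.05,0],[0,0,-0.035,0],[0,0,0,0],[0,0,0,0]]}}

```text
time: 17.4
tcp_pos: [0.534, 0.0523, 0.0844]
tool_rot: [-0.511, -0.488, 0.489, 0.512]
ft_force: [0.7, -0.0, -0.9]
opening: 0.685
```

Call:
{"name": "send_rows", "arguments": {"steps": [[0,0,-0.02,0],[0,0,-0.025,0],[0,0,-0.015,0],[0,0,-0.009,0],[0,0,0,0],[0,0,0,0]]}}

```text
time: 18.15
tcp_pos: [0.5354, 0.0524, 0.017]
tool_rot: [0.511, 0.489, -0.488, -0.511]
ft_force: [0.2, 0.9, -1.8]
opening: 0.691
```

Call:
{"name": "send_rows", "arguments": {"steps": [[0,0,-0.002,0],[0,0,0,0]]}}

```text
time: 18.4
tcp_pos: [0.5347, 0.0524, 0.0144]
tool_rot: [0.511, 0.489, -0.489, -0.511]
ft_force: [0.4, 0.3, -0.9]
opening: 0.688
```

Call:
{"name": "send_rows", "arguments": {"steps": [[0,0,-0.003,0],[0,0,0,0]]}}

```text
time: 18.65
tcp_pos: [0.5341, 0.0523, 0.0108]
tool_rot: [-0.511, -0.488, 0.489, 0.511]
ft_force: [-0.3, 0.1, -1.0]
opening: 0.691
```

Call:
{"name": "send_rows", "arguments": {"steps": [[0,0,-0.0015,0],[0,0,0,0]]}}

```text
time: 18.9
tcp_pos: [0.5345, 0.0524, 0.0097]
tool_rot: [0.511, 0.489, -0.489, -0.511]
ft_force: [-0.2, -0.2, -1.1]
opening: 0.688
```

Call:
{"name": "send_rows", "arguments": {"steps": [[0,0,-0.0005,0],[0,0,0,0]]}}

```text
time: 19.15
tcp_pos: [0.5346, 0.0524, 0.0096]
tool_rot: [0.511, 0.489, -0.489, -0.511]
ft_force: [-3.2, 0.8, 5.7]
opening: 0.688
```

Call:
{"name": "send_rows", "arguments": {"steps": [[0,0,0,0],[0,0,0,0],[0,0,0,0],[0,0,0,0]], "grip": -0.7}}

```text
time: 19.65
tcp_pos: [0.5344, 0.0523, 0.009]
tool_rot: [-0.511, -0.489, 0.489, 0.511]
ft_force: [-0.3, -0.0, -0.1]
opening: 0.847
```

Call:
{"name": "send_rows", "arguments": {"steps": [[0,0,0.01,0],[0,0,0.03,0],[0,0,0.05,0],[0,0,0.06,0],[0,0,0.05,0]]}}

```text
time: 20.27
tcp_pos: [0.535, 0.0524, 0.2125]
tool_rot: [0.512, 0.489, -0.488, -0.51]
ft_force: [0.3, -0.6, 0.1]
opening: 0.851
```

Call:
{"name": "send_rows", "arguments": {"steps": [[-0.02,0.055,0,0],[-0.02,0.055,0,0],[-0.02,0.055,0,0],[0,0.04,0,0],[0,0,0,0],[0,0,0,0]], "grip": 1}}

```text
time: 21.02
tcp_pos: [0.4744, 0.257, 0.2094]
tool_rot: [0.511, 0.489, -0.489, -0.511]
ft_force: [-0.5, 0.2, -0.6]
opening: 0.002
```

```bash
python3 - <<'E'
from h import *
t=snap('top','t5.png'); s=snap('side','s5.png')
o=robot.get_obs(); print(o['time'],o['tcp_pos'],o['opening'],o['ft_force'])
for n,d,b in(('pile top',t,(291,187,312,228)),):
    for th in (185,200): print(n,[np.round(x,4).tolist() for x in lid(d,b,.046,th)])
a=cv2.resize(t['image'][170:250,270:370],None,fx=4,fy=4,interpolation=cv2.INTER_CUBIC)[:,:400]
b=cv2.resize(s['image'][165:250,265:355],None,fx=4.4,fy=4.4,interpolation=cv2.INTER_CUBIC)
c=np.zeros((400,800,3),np.uint8); c[:a.shape[0],:400]=a; c[:b.shape[0],400:400+b.shape[1]]=b
cv2.imwrite('pics/c5.png',c[:,:,::-1])
E
```

```text
21.125 [0.47464373 0.25630172 0.20924637] -0.0026743213296947475 [-0.80748204  0.61605421  0.69613375]
pile top [[0.5363, 0.0516], [0.5367, 0.0525], [60.1946, 133.2487], -2.2548, [61.3739, 135.518]]
pile top [[0.5372, 0.0511], [0.5366, 0.0508], [56.7464, 133.2256], -2.2251, [58.6771, 135.3035]]
```

View pics/c5.png

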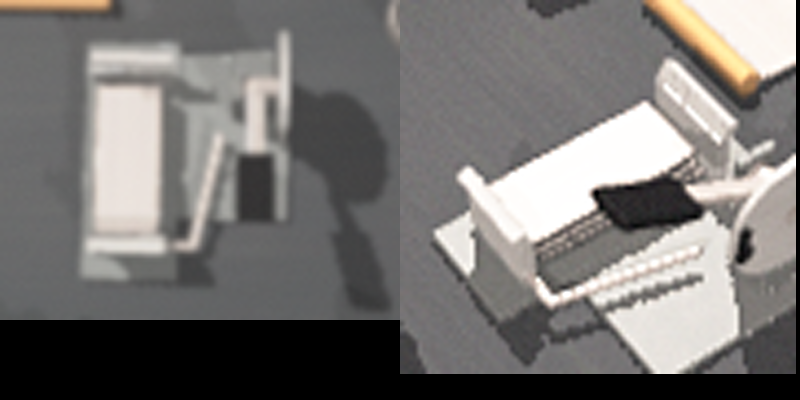

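The crop shows three flat layers: top lid at top-crop (127,160), three edges visible at side-crop (600,215), lever still up. Shut fingers now go over the paddle.

Call:
{"name": "send_rows", "arguments": {"steps": [[0,-0.03,0,0],[0,-0.05,0,0],[0,-0.055,0,0],[0,-0.055,0,0],[0.003,-0.055,0,0],[0,-0.045,0,0],[0,-0.03,0,0],[0,0,0,0]]}}

```text
time: 22.12
tcp_pos: [0.477, -0.0655, 0.2092]
tool_rot: [0.513, 0.487, -0.487, -0.512]
ft_force: [0.0, 0.5, -1.0]
opening: 0.001
```

Call:
{"name": "send_rows", "arguments": {"steps": [[0,0,-0.02,0],[0,0,-0.02,0],[0,0,-0.01,0],[0,0,0,0],[0,0,0,0]]}}

```text
time: 22.75
tcp_pos: [0.478, -0.0625, 0.1599]
tool_rot: [0.511, 0.489, -0.488, -0.511]
ft_force: [0.7, -0.0, 0.0]
opening: 0.0
```

Call:
{"name": "send_rows", "arguments": {"steps": [[0,0,-0.008,0],[0,0,0,0]]}}

```text
time: 23.0
tcp_pos: [0.4771, -0.0625, 0.1506]
tool_rot: [-0.511, -0.488, 0.489, 0.511]
ft_force: [-0.1, -0.4, -0.2]
opening: -0.003
```

Call:
{"name": "send_rows", "arguments": {"steps": [[0,0,-0.008,0],[0,0,0,0]]}}

```text
time: 23.25
tcp_pos: [0.478, -0.0628, 0.1431]
tool_rot: [0.511, 0.489, -0.488, -0.511]
ft_force: [0.0, -0.0, 4.7]
opening: 0.004
```

Call:
{"name": "send_rows", "arguments": {"steps": [[0,0,-0.008,0],[0,0,0,0]]}}

```text
time: 23.5
tcp_pos: [0.4781, -0.0628, 0.1354]
tool_rot: [0.511, 0.489, -0.488, -0.511]
ft_force: [0.5, 0.4, 5.1]
opening: 0.001
```

Call:
{"name": "send_rows", "arguments": {"steps": [[0,0,-0.008,0],[0,0,0,0]]}}

```text
time: 23.75
tcp_pos: [0.4776, -0.0627, 0.127]
tool_rot: [0.511, 0.489, -0.489, -0.511]
ft_force: [0.8, -0.1, 2.5]
opening: 0.0
```

Call:
{"name": "send_rows", "arguments": {"steps": [[0,0,-0.008,0],[0,0,0,0]]}}

```text
time: 24.0
tcp_pos: [0.477, -0.0625, 0.1182]
tool_rot: [-0.511, -0.488, 0.489, 0.511]
ft_force: [0.2, 0.1, 0.2]
opening: 0.0
```

Call:
{"name": "send_rows", "arguments": {"steps": [[0,0,-0.008,0],[0,0,0,0]]}}

```text
time: 24.25
tcp_pos: [0.4773, -0.0626, 0.1106]
tool_rot: [-0.511, -0.489, 0.489, 0.511]
ft_force: [-0.3, -0.6, 4.4]
opening: -0.001
```

Call:
{"name": "send_rows", "arguments": {"steps": [[0,0,-0.008,0],[0,0,0,0]]}}

```text
time: 24.5
tcp_pos: [0.4772, -0.0626, 0.1031]
tool_rot: [-0.511, -0.488, 0.489, 0.511]
ft_force: [-1.7, -0.4, 6.4]
opening: -0.0
```

Call:
{"name": "send_rows", "arguments": {"steps": [[0,0,-0.008,0],[0,0,0,0]]}}

```text
time: 24.75
tcp_pos: [0.4771, -0.0626, 0.0948]
tool_rot: [-0.511, -0.488, 0.489, 0.511]
ft_force: [-0.8, -0.3, 3.4]
opening: -0.001
```

Call:
{"name": "send_rows", "arguments": {"steps": [[0,0,-0.006,0],[0,0,0,0]]}}

```text
time: 25.0
tcp_pos: [0.4772, -0.0626, 0.0886]
tool_rot: [-0.511, -0.489, 0.489, 0.511]
ft_force: [-1.8, -0.4, 2.5]
opening: 0.004
```

Call:
{"name": "send_rows", "arguments": {"steps": [[0,0,-0.006,0],[0,0,0,0]]}}

```text
time: 25.25
tcp_pos: [0.4774, -0.0626, 0.0828]
tool_rot: [-0.511, -0.489, 0.489, 0.511]
ft_force: [-1.1, -0.1, 4.5]
opening: -0.005
```

Call:
{"name": "send_rows", "arguments": {"steps": [[0,0,-0.006,0],[0,0,0,0]]}}

```text
time: 25.5
tcp_pos: [0.4775, -0.0626, 0.0773]
tool_rot: [-0.511, -0.489, 0.489, 0.511]
ft_force: [-3.2, -0.4, 7.6]
opening: -0.003
```

Call:
{"name": "send_rows", "arguments": {"steps": [[0,0,-0.005,0],[0,0,0,0]]}}

```text
time: 25.75
tcp_pos: [0.4776, -0.0626, 0.0725]
tool_rot: [0.511, 0.489, -0.489, -0.511]
ft_force: [-2.6, 0.1, 7.5]
opening: -0.005
```

Call:
{"name": "send_rows", "arguments": {"steps": [[0,0,-0.004,0],[0,0,0,0],[0,0,0,0]]}}

```text
time: 26.12
tcp_pos: [0.4778, -0.0627, 0.0685]
tool_rot: [0.511, 0.489, -0.488, -0.511]
ft_force: [-2.4, 0.1, 5.2]
opening: -0.0
```

Call:
{"name": "send_rows", "arguments": {"steps": [[0,0,-0.004,0],[0,0,0,0],[0,0,0,0]]}}

```text
time: 26.5
tcp_pos: [0.4781, -0.0627, 0.0645]
tool_rot: [0.511, 0.489, -0.488, -0.511]
ft_force: [0.4, 0.2, 3.0]
opening: -0.001
```

```bash
python3 - <<'E'
from h import *
f=[]
for i in range(6): s=snap('side'); f.append(robot.get_obs()['ft_force'])
s=snap('side','s6.png'); t=snap('top','t6.png')
o=robot.get_obs(); print(o['time'],o['tcp_pos'],np.mean(f,0).round(2))
print([np.round(x,4).tolist() for x in lid(t,(291,187,312,228),.046,185)])
a=cv2.resize(s['image'][165:250,260:380],None,fx=6.6,fy=6.6,interpolation=cv2.INTER_CUBIC)
y=np.deg2rad(-2.4)
for th,c in((0,(0,0,255)),(-.246,(255,0,0)),(-.491,(255,160,0))):
  for e in(77,147):
   for w in(-18,18):
    p=np.array([50-e*np.cos(th)+5*np.sin(th),-115+w,100+e*np.sin(th)+5*np.cos(th)])/1000
    q=[.5405+p[0]*np.cos(y)-p[1]*np.sin(y),.049+p[0]*np.sin(y)+p[1]*np.cos(y),p[2]]
    u=(proj(s,q)-[260,165]+.5)*6.6; cv2.circle(a,tuple(int(v) for v in u),3,c,-1)
cv2.imwrite('pics/c6.png',a[:,:,::-1])
E
```

```text
26.9 [ 0.47807143 -0.06268045  0.06436909] [0.47 0.24 3.64]
[[0.5391, 0.0514], [0.5405, 0.052], [67.1545, 140.826], -2.4016, [61.4189, 144.3974]]
```

View pics/c6.png

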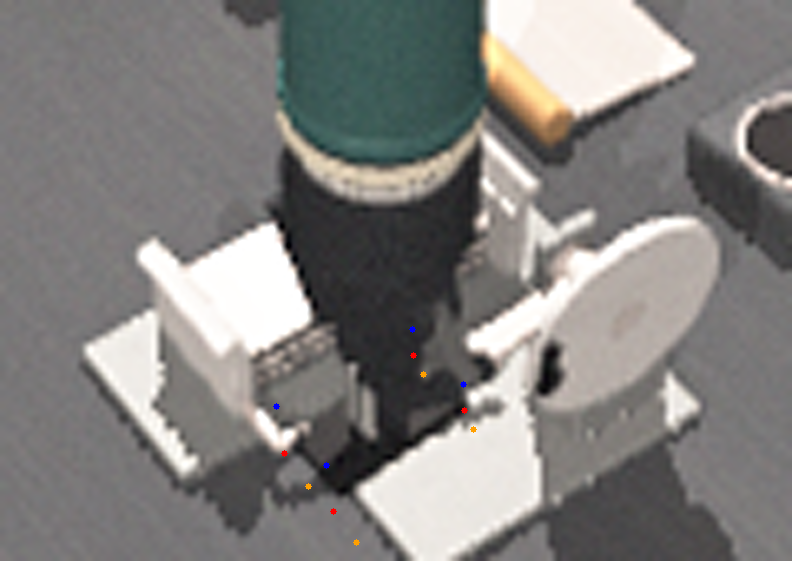

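Crop: the shut fingers press the dipped paddle. Its near-right corner is at crop (345,492) and far-right at about (470,405); the jaw has moved in and the pile stays intact. I check the angle by comparing these corners with the same corners at rest.

```bash
python3 - <<'E'
from h import *
from scipy.optimize import least_squares
s=dict(np.load('pics/side0.npz')); t=dict(np.load('pics/top0.npz')); t6=dict(np.load('pics/t6.npz'))
def pt(th,e,w,bx,by,y=np.deg2rad(-2.4)):
    p=np.array([50-e*np.cos(th)+5*np.sin(th),-115+w,100+e*np.sin(th)+5*np.cos(th)])/1000
    return proj(s,[bx+p[0]*np.cos(y)-p[1]*np.sin(y),by+p[0]*np.sin(y)+p[1]*np.cos(y),p[2]])
o0=np.array([[290,215],[345,278],[430,195],[480,240]])/7.5+[270,180]-.5
K=[(147,18),(147,-18),(77,18),(77,-18)]
r=least_squares(lambda b:np.concatenate([pt(.489,e,w,*b)-o for (e,w),o in zip(K,o0)]),[.54,.049])
print('bed from side paddle',r.x.round(4),r.fun.round(1))
n=np.array([345,492])/6.6+[260,165]-.5; f=np.array([470,405])/6.6+[260,165]-.5
for q,e,lab in((n,147,'near'),(f,77,'far')):
    for th in(0,-.1,-.2,-.246,-.3): print(lab,th,(pt(th,e,-18,*r.x)-q).round(1))
for d in(t,t6):
    g=cv2.cvtColor(d['image'],cv2.COLOR_RGB2HSV)[:,:,2]; print(g[218:242,[296,300,304]].T.tolist())
E
```

```text
bed from side paddle [0.5411 0.0468] [-0.5 -0.8  0.3 -0.3 -0.6 -0.7  0.8  1.7]
near 0 [-2.1 -3.6]
near -0.1 [-2.  -0.5]
near -0.2 [-1.5  2.2]
near -0.246 [-1.1  3.3]
near -0.3 [-0.5  4.6]
far 0 [-0.2 -2.7]
far -0.1 [-0.4 -1. ]
far -0.2 [-0.3  0.5]
far -0.246 [-0.2  1.2]
far -0.3 [0.  1.9]
[[230, 227, 226, 226, 226, 226, 226, 226, 205, 156, 157, 200, 227, 232, 218, 168, 157, 172, 176, 176, 168, 142, 109, 103], [229, 226, 226, 226, 227, 227, 228, 227, 210, 160, 157, 198, 225, 233, 222, 162, 119, 121, 138, 157, 168, 153, 118, 104], [238, 235, 231, 227, 226, 226, 227, 227, 209, 158, 155, 203, 228, 234, 224, 164, 119, 112, 113, 115, 114, 108, 94, 98]]
[[235, 235, 231, 225, 221, 222, 223, 224, 218, 219, 226, 217, 166, 138, 156, 168, 170, 170, 170, 169, 162, 138, 104, 100], [236, 236, 234, 231, 224, 222, 221, 218, 211, 218, 227, 217, 167, 122, 115, 133, 151, 164, 168, 169, 168, 150, 113, 99], [235, 235, 234, 229, 222, 221, 221, 216, 205, 212, 227, 224, 183, 130, 109, 106, 108, 110, 120, 143, 164, 154, 115, 99]]
```

Jaw travel from the top view is about 10.8 of 11 mm, while the paddle corners suggest about 0.65 rad and the height about 0.70. So I'm slightly short; press 4 mm more and read the force.

Call:
{"name": "send_rows", "arguments": {"steps": [[0,0,-0.002,0],[0,0,-0.002,0],[0,0,0,0],[0,0,0,0]]}}

```text
time: 27.4
tcp_pos: [0.4777, -0.0627, 0.0602]
tool_rot: [0.511, 0.489, -0.489, -0.511]
ft_force: [3.5, -0.5, 4.8]
opening: -0.002
```

```bash
cat > m.py <<'E'
from h import *
f=[];z=[]
for i in range(8): t=snap('top'); o=robot.get_obs(); f.append(o['ft_force']); z.append(o['tcp_pos'])
np.savez('pics/tl.npz',**t); s=snap('side','sl.png')
print(o['time'],np.mean(z,0).round(4),np.mean(f,0).round(2))
def jaw(d):
    g=cv2.cvtColor(d['image'],cv2.COLOR_RGB2HSV)[:,:,2].astype(float); R=[]
    for c in range(294,308):
        for r in range(227,236):
            if g[r,c]>=192>g[r+1,c]: R.append(onz(d,(c,r+(g[r,c]-192)/(g[r,c]-g[r+1,c])),.068)[0])
    return np.median(R),len(R)
for n in('top0','t6','tl'): print(n,jaw(dict(np.load(f'pics/{n}.npz'))))
E
python3 m.py
```

```text
27.8 [ 0.4776 -0.0627  0.0602] [ 2.96 -0.16  4.63]
top0 (np.float64(0.44722506927035754), 14)
t6 (np.float64(0.45804787288397986), 14)
tl (np.float64(0.4580681000886771), 14)
```

```bash
python3 - <<'E'
from h import *
s=dict(np.load('pics/sl.npz')); s0=dict(np.load('pics/side0.npz'))
a=cv2.resize(s['image'][190:246,295:365],None,fx=10,fy=10,interpolation=cv2.INTER_CUBIC)
y=np.deg2rad(-2.4)
for th,c in((-.1,(0,0,255)),(-.246,(255,0,0)),(-.35,(255,160,0))):
  P=[]
  for e in(77,147):
    p=np.array([50-e*np.cos(th)+5*np.sin(th),-133,100+e*np.sin(th)+5*np.cos(th)])/1000
    q=[.541+p[0]*np.cos(y)-p[1]*np.sin(y),.048+p[0]*np.sin(y)+p[1]*np.cos(y),p[2]]
    P.append(tuple(int(v) for v in (proj(s,q)-[295,190]+.5)*10))
  cv2.line(a,P[0],P[1],c,1)
cv2.imwrite('pics/c7.png',a[:,:,::-1])
E
```

```text
(no output)
```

View pics/c7.png

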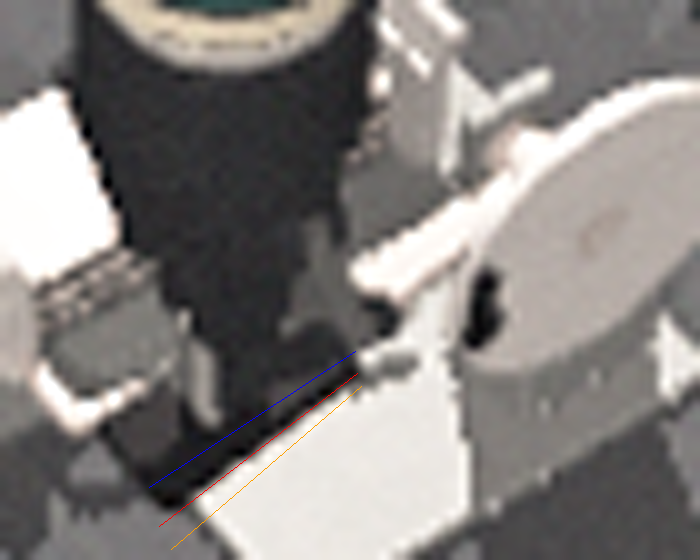

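```bash
cat > a.py <<'E'
from h import *
from scipy.optimize import least_squares
y=np.deg2rad(-2.4)
def low(d,cols,r0,r1):
    g=d['image'].max(2).astype(float); out=[]
    for c in cols:
        v=g[r0:r1,c]
        i=[k for k in range(len(v)-1) if v[k]<95<=v[k+1]]
        if i: k=i[-1]; out.append((c,r0+k+(95-v[k])/(v[k+1]-v[k])))
    return np.array(out)
def model(d,cols,th,t,bx,by):
    L=[]
    for e in(77,147):
        p=np.array([50-e*np.cos(th)+(5-t)*np.sin(th),-133,100+e*np.sin(th)+(5-t)*np.cos(th)])/1000
        L.append(proj(d,[bx+p[0]*np.cos(y)-p[1]*np.sin(y),by+p[0]*np.sin(y)+p[1]*np.cos(y),p[2]]))
    (a,b),(c,e)=L; return b+(np.array(cols)-a)*(e-b)/(c-a)
s0=dict(np.load('pics/side0.npz'))
A=low(s0,range(318,332),205,221)
print('rest',A.round(1).tolist())
for bx in(.538,.541,.544):
    t=least_squares(lambda p:model(s0,A[:,0],.489,p[0],bx,.048)-A[:,1],[3]); t3=t.x[0]
    w=[]
    for n in('s6','sl'):
        d=dict(np.load(f'pics/{n}.npz')); B=low(d,range(318,329),222,244)
        r=least_squares(lambda p:model(d,B[:,0],p[0],t3,bx,.048)-B[:,1],[-.2],loss='soft_l1')
        r2=least_squares(lambda p:model(d,B[:,0],p[0],p[1],bx,.048)-B[:,1],[-.2,t3],loss='soft_l1')
        w.append((n,'lever %.3f'%(.489-r.x[0]),'free %.3f t %.1f'%(.489-r2.x[0],r2.x[1])))
    print(bx,'t %.1f'%t3,'res',np.abs(t.fun).max().round(2),w)
print('now',B.round(1).tolist())
E
python3 a.py
```

```text
rest [[318.0, 216.5], [319.0, 216.4], [320.0, 216.4], [321.0, 216.3], [322.0, 215.8], [323.0, 216.1], [324.0, 215.8], [325.0, 215.5], [326.0, 215.4], [327.0, 215.4], [328.0, 215.2], [329.0, 214.8], [330.0, 214.9], [331.0, 214.6]]
0.538 t 2.8 res 0.3 [('s6', 'lever 0.674', 'free 0.511 t 19.2'), ('sl', 'lever 0.709', 'free 0.634 t 10.3')]
0.541 t 4.3 res 0.3 [('s6', 'lever 0.656', 'free 0.511 t 19.4'), ('sl', 'lever 0.690', 'free 0.634 t 10.1')]
0.544 t 5.9 res 0.3 [('s6', 'lever 0.639', 'free 0.511 t 19.5'), ('sl', 'lever 0.672', 'free 0.634 t 10.0')]
now [[318.0, 235.6], [319.0, 235.3], [320.0, 234.6], [321.0, 233.6], [322.0, 233.1], [323.0, 232.4], [324.0, 231.6], [325.0, 230.6], [326.0, 230.3], [327.0, 229.5], [328.0, 229.1]]
```

Calibrated paddle-edge line gives lever ≈ 0.69 rad, and the push (4.6 N) is still short of the ~7 N at the notch, so go 4 mm further.

Call:
{"name": "send_rows", "arguments": {"steps": [[0,0,-0.002,0],[0,0,-0.002,0],[0,0,0,0],[0,0,0,0],[0,0,0,0]]}}

```text
time: 28.48
tcp_pos: [0.4781, -0.0627, 0.0565]
tool_rot: [0.511, 0.489, -0.488, -0.511]
ft_force: [2.3, -0.2, 6.2]
opening: -0.003
```

```bash
python3 m.py; python3 a.py | grep 0.541; python3 - <<'E'
from h import *
t=dict(np.load('pics/tl.npz'))
print([np.round(x,4).tolist() for x in lid(t,(291,187,312,228),.046,185)])
a=cv2.resize(t['image'][170:250,270:370],None,fx=4,fy=4,interpolation=cv2.INTER_CUBIC)
s=cv2.imread('pics/sl.png')[:,:,::-1]
b=cv2.resize(s[165:250,260:360],None,fx=4,fy=4,interpolation=cv2.INTER_CUBIC)
c=np.zeros((340,800,3),np.uint8); c[:320,:400]=a; c[:,400:]=b
cv2.imwrite('pics/c8.png',c[:,:,::-1])
E
```

```text
28.875 [ 0.4781 -0.0627  0.0566] [ 2.76 -0.38  6.4 ]
top0 (np.float64(0.44722506927035754), 14)
t6 (np.float64(0.45804787288397986), 14)
tl (np.float64(0.45846670105945725), 14)
0.541 t 4.3 res 0.3 [('s6', 'lever 0.656', 'free 0.511 t 19.4'), ('sl', 'lever 0.722', 'free 0.708 t 5.8')]
[[0.5391, 0.0513], [0.5405, 0.052], [67.1545, 140.826], -2.4173, [61.2449, 144.0955]]
```

View pics/c8.png

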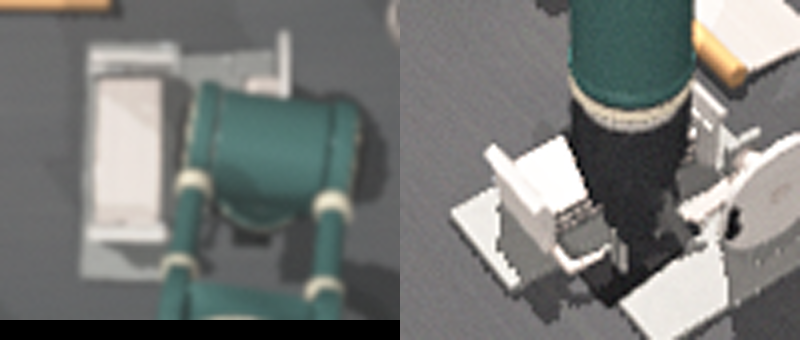

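The crop shows the three-lid pile squeezed between jaw and stop (top crop 130,150) and the paddle held down. Lever ≈ 0.72 rad, jaw travel 11.2 mm, push 6.4 N. Handing in.

```bash
python3 -c "
from bench import robot
print(robot.finish_job()); print(robot.get_obs()['ft_force'])"
```

```text
the job is handed in; nothing more can be done
None
the job is handed in; nothing more can be done
```

I laid lid_left and then lid_right on the bed lid. Each was released only once I felt contact at the expected height. I then pressed the paddle with shut fingers past two felt notches and handed in at about 29 s while holding it at the third.

**Last checks**
- **Lever:** about 0.72 rad from the paddle edge in the side view, against a target of 0.735 ± 0.09.
- **Jaw:** travelled 11.2 mm, against 11 mm expected.
- **Push:** about 6.4 N upward and steady, against about 7 N expected at the notch.
- **Pile:** flat and aligned at about −2.4° yaw, the same as the bed. No bystander was touched as far as the pictures showed, though I did not measure them.

**What failed or disagreed**
- **First grasp:** the fingers closed above lid_left without touching it, because the real fingertips sat about 18 mm higher than the reported TCP. I redid the grasp lower.
- **Lever angle:** before the last two small presses, the paddle edge in the side view read 0.64–0.67 rad. The jaw travel read about 0.72 and the tool height about 0.70. After the presses all the checks agree with the third notch, but the paddle-edge estimate is still only good to about 0.03 rad.
- **Held lid:** its sideways position read from the side view was noisy by several mm, so I went by the finger centring instead.

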